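# Press a worn sleeve out of a bearing block with a drift

## Task

Take the drift out of its caddy, find the hole in the guide plate with it, and push the worn brass sleeve down through the bore of the press-out stand until it drops onto the catch tray. Feel your way and press gently: never push on the stand or the sleeve with more than about 25 N. Then stand the drift back in its caddy, let go of it, and leave the things round about where they are.

Things in the scene. Friction and masses are not known exactly. Their poses are not given: they have to be found in the camera images.
- drift: Loose tool, about 0.2 kg: steel shank 14 mm in diameter, 75 mm long, flat foot; guard disc 34 mm across from 75 to 80 mm; black round handle 22 mm across from 80 to 137 mm. Origin: centre of the foot; z from foot to handle. Starts foot down in the caddy, leaning some 0.2 rad, handle towards the caddy's -x.
- caddy: Fixed grey tool holder: foot plate 100 x 100 x 4 mm with one upright rectangular cell in its middle, 23 mm (x) by 19 mm (y) inside, walls 5 mm thick, rim 50 mm above the desk, inner floor 4 mm above the desk. Origin on the desk at the cell's centre, z up.
- stand: Fixed press-out stand. On top, 60 to 88 mm above the desk, a block 68 (x) x 104 (y) mm with an upright through bore 30.6 mm wide; on it the guide plate between two rails, top 98 mm up. Below, between cheeks 84 mm apart in y, the catch tray: floor 8 mm above the desk, 79 mm in x between lips 22 mm up. Foot plate 104 x 112 mm. Origin on the desk below the bore's centre, z up.
- guide_middle (a point): Point of the stand over the bore's centre, 98 mm above the desk: centre of the guide plate's hole if the plate were mid-way. The plate (47 x 46 x 10 mm, hole 16 mm, 0.5 mm chamfer; 1 mm play all round for the drift) sits stiff in its slideway, left up to 8 mm either way along the stand's y (x is true). Where is not measured: find the hole by sight or feel.
- sleeve: Loose worn brass sleeve, 70 g, 30 mm outside, 10 mm hole, 20 mm long, in the bore under the guide plate, its top 11 to 13 mm below the plate's top. Origin: centre of its lower end; z along its axis, up at the start. Two sprung shoes in the bore grip it: pushing takes 4 to 16 N, more the further off centre. It falls free once the drift's foot is 35 to 42 mm below the plate's top.
- timer: Bystander, loose: white bench timer, 62 x 62 x 19 mm, origin under its centre.
- sample_cup: Bystander, loose: sample cup with red screw lid, 49 mm across, 60 mm high, origin under its centre.
- slide_box: Bystander, loose: closed green slide box, 92 x 101 x 31 mm, origin under its centre.

How it is judged (in metres and radians):
On the way, in this order (a step that is already met when the one before it is completed fails the run):
1. the drift's foot is down in the guide plate's hole, with the sleeve still in the block (horizontal distance between drift and guide_middle below 0.012 m and z of drift in the frame of stand below 0.093 m and z of sleeve in the frame of stand above 0.05 m), for 0.1 s.
2. the sleeve is out below the block with the drift still down in the bore (z of sleeve in the frame of stand below 0.036 m and horizontal distance between drift and guide_middle below 0.013 m and z of drift in the frame of stand below 0.075 m), for 0.1 s.
At the end, for the whole second after the job is handed in: The sleeve lies at rest on the stand's catch tray (origin within 42 mm in x and 43 mm in y of the stand's middle, below 40 mm), and the drift stands at rest, foot down on the floor of the caddy's cell (foot within the cell and below 12 mm, tilt under 0.35 rad) (x of sleeve in the frame of stand between -0.042 and 0.042 m and y of sleeve in the frame of stand between -0.043 and 0.043 m and height (world z) of sleeve below 0.04 m and linear speed of each of sleeve, drift below 0.03 m/s and x of drift in the frame of caddy between -0.0115 and 0.0115 m and y of drift in the frame of caddy between -0.0095 and 0.0095 m and height (world z) of drift below 0.012 m and angle between drift's own z axis and vertical below 0.35 rad); the robot touches nothing.
It fails at once if the drift presses on the stand, its block or its guide plate with more than 25 N (contact force between drift and stand above 25 N).
It fails at once if the drift presses on the sleeve with more than 25 N (contact force between drift and sleeve above 25 N).
It fails at once if a bystander is moved more than 20 mm (distance of any of timer, sample_cup, slide_box from where it was at the start of the episode above 0.02 m).
It also fails if it takes over 72 s, if anything falls off the work surface, if the arm or the gripper's body presses on something with over 40 N, if the wrist force passes 120 N, or if a joint passes its speed limit or range.

## Robot

A 6-joint arm with a two-finger parallel gripper is mounted at the origin on a cart in front of the work surface, level with it; the furniture and walls round the work are solid. World frame = base frame: x ahead of the robot, y to its left, z up, the work surface at z = 0. Lengths are in mm, angles in rad, forces in N, time in s.
With the tool pointing down it reaches from about 350 to 775 mm from the base axis. Payload 7.3 kg.
Tool frame: the origin (TCP) lies at the very end of the fingers, on their centre line; the grasp point (between the pads) lies 19 mm behind it; x points along the fingers, y is the direction in which the jaws open and shut, and the axes are right-handed (so a half turn about x gives the same grasp; the last joint's range is limited). The gripper opens to 92 mm and grips with 3 to 60 N. Pads are 19 mm wide; open, the fingers measure 130 mm over their backs; the gripper's body (75 mm by 190 mm) begins 47 mm behind the grasp point.
Start: joints at [1.068, 0.342, 1.524, -0, 1.275, -0.146], TCP at [183.357, 491.96, 226.741] pointing down, gripper open.
Joint ranges: [-2.53, 2.53], [-0.77, 2.02], [0.04, 2.7], [-1, 4.14], [0.28, 2.66], [-3.11, 3.11]. Speed limits (rad/s): [2.57, 2.57, 3.14, 3.14, 3.14, 3.14].

## Interface

Orientations are given as [roll, pitch, yaw] about the fixed x, y, z axes, in that order (R = Rz(yaw) Ry(pitch) Rx(roll)).
In Python, from plant import bot gives the robot as it stands.
- The arm moves only by the tool step_arm, never from a script. Its argument "targets" is a list that holds one entry, the list of rows, each a list of 4 numbers: the shift along the tool's x, y, z in m, then the turn about the tool's x in degrees. A call has exactly 5 rows; each row is the pose to reach, as a shift and turn from the pose measured when the call began, along the tool's axes at that moment; what a row does not reach only later rows make up. A row lasts 1/12 s, in which the tool goes at most 41.7 mm and 7.16 degrees, less where a joint would pass 70% of its speed; a pose out of reach is approached as far as the arm can. A call with a gripper value outside its range is refused whole. "jaw" is the closure, from 0 (fully open) to 1 (shut), set as the call begins (left out, the last holds). The fingers move at their own pace and stop on an object; the grip force is fixed at half the most. Time passes only in rows, so rows that repeat a pose let the fingers close, or fill a call up. It gives the time, the measured TCP pose, the force and the opening at its end, in the units of the state.
- bot.get_obs(): the state, without advancing time (a new reading comes with each control period).
- bot.capture(name): name is "scene" or "side" or "wrist"; returns a dict with "color" (400x640x3 uint8, red, green, blue), "depth" (400x640 float32, mm along the optical axis (not along the pixel's ray), 0 where there is no reading), "fov_y" (degrees; the focal length in pixels is half the picture's height over the tangent of half this angle, whatever the lens; pixels are square), "cx", "cy" (the principal point, pixels), "rvec" (rotation vector, rad) and "tvec" (3), from world to camera coordinates, as OpenCV has them. Camera axes: x right, y down, z forward; pixel columns grow to the right and rows downward; lengths in mm; the calibration is good to about 2 mm. The wrist camera is an equidistant fisheye: a pixel r from the principal point sees the ray r / f radians off the axis. A picture is of the moment at which its call begins.
- bot.close_job(): hands the job in, once; it reports no verdict.
The state is a dict: "time": time; "joint_positions": joint angles; "dq": joint speeds; "tau": joint torques, N m; "tool_pos": TCP position; "tcp_rot": TCP orientation; "contact_force": force on the tool from outside, world axes, zero at the start; "moment": the same for the moment, N m; "grip_width": finger opening in mm.
Only numpy, scipy, OpenCV 4.12 (cv2) and the standard library are available. Lean on these libraries where they do the work, as an engineer would, in place of code of your own. Each camera call takes 0.05 s, during which the arm holds its last target. There are 200 camera calls.

## Working session

There is one attempt and no reset: what is moved stays moved. The work goes in short steps, Python scripts to look and compute and a tool call to move; the robot and the scene stay as the last step left them, time stands still between calls to the robot, and variables do not carry over. Pictures are saved under pics/ and viewed, about 8 in all and at most 12, crops included, and the job is handed in when it is done.

Besides the shell and the picture viewer there is one more tool, called after "Call:" as name(argument=value, ...), one argument or row to a line, values as JSON. step_arm: Moves the arm, as the interface text tells. Its arguments: {"type":"object","properties":{"targets":{"type":"array","items":{"type":"array","items":{"type":"array","items":{"type":"number"}}}},"jaw":{"type":"number"}},"required":["targets"]}

```bash
mkdir -p pics
cat > h.py <<'E'
import numpy as np, cv2
from plant import bot
from scipy.spatial.transform import Rotation as Ro
def cap(n,save=None):
    c=bot.capture(n)
    if save: cv2.imwrite(f'pics/{save}.png',c['color'][:,:,::-1])
    return c
def rays(c,u,v,fish=False):
    u=np.asarray(u,float);v=np.asarray(v,float)
    f=200/np.tan(np.radians(c['fov_y']/2))
    x=(u-c['cx'])/f;y=(v-c['cy'])/f
    if fish:
        r=np.hypot(x,y)+1e-12; d=np.stack([np.sin(r)*x/r,np.sin(r)*y/r,np.cos(r)],-1)
    else: d=np.stack([x,y,np.ones_like(x)],-1)
    R=cv2.Rodrigues(np.array(c['rvec'],float))[0];t=np.array(c['tvec'],float).ravel()
    return -R.T@t, d@R
def onz(c,u,v,z,fish=False):
    o,d=rays(c,u,v,fish); return o+d*((z-o[2])/d[...,2])[...,None]
def cloud(c,fish=False):
    v,u=np.mgrid[:400,:640]; o,d=rays(c,u,v,fish)
    if fish: # depth along optical axis
        R=cv2.Rodrigues(np.array(c['rvec'],float))[0]; d=d/(d@R[2])[...,None]
    return o+d*c['depth'][...,None]
E
python3 - <<'E'
from h import *
a=cap('scene','scene');b=cap('side','side');w=cap('wrist','wrist')
for c in (a,b,w):
    print(c['fov_y'],c['cx'],c['cy'],rays(c,c['cx'],c['cy'])[0], rays(c,c['cx'],c['cy'])[1])
print(bot.get_obs())
cv2.imwrite('pics/all.png',cv2.resize(np.vstack([np.hstack([a['color'],b['color']])])[:,:,::-1],(800,250)))
E
```

```text
52.66553460058396 322.60935236767665 195.0842592393191 [ 81.02721967 728.04627121 577.32486783] [ 0.39692761 -0.78535465 -0.47504374]
50.99306768973215 316.49209601490503 204.81799359054665 [ -24.58101441 -958.43992766  556.28091256] [ 0.446769    0.79156119 -0.41692727]
65.70646984690485 326.3189862474856 204.09593953197708 [115.45020175 516.75908005 383.44065595] [ 0.2472921  -0.09349028 -0.96442013]
{'time': 0.15, 'joint_positions': array([ 1.06797968e+00,  3.42567084e-01,  1.52476905e+00,  2.02721414e-05,
        1.27540240e+00, -1.45962499e-01]), 'dq': array([ 0.00165483, -0.00219912, -0.00415603,  0.0011305 , -0.00111807,
       -0.00022091]), 'tau': array([ 8.53985239e-04, -4.31471694e+01, -2.44351977e+01,  7.16607249e-02,
        5.37028466e-02, -1.00279485e-04]), 'tool_pos': array([183.20990297, 491.68327608, 226.21229094]), 'tcp_rot': array([-1.73367646,  1.56965029, -2.09053653]), 'contact_force': array([-0.51746782,  0.20990751,  0.20717681]), 'moment': array([-0.04657609,  0.02913852,  0.04515463]), 'grip_width': 92.05889321309145}
```

View pics/scene.png

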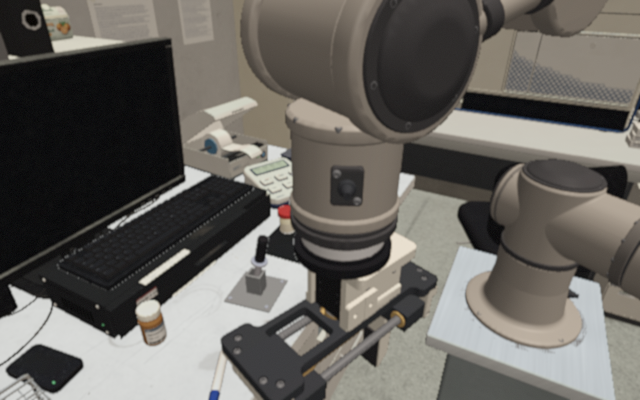

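View pics/side.png

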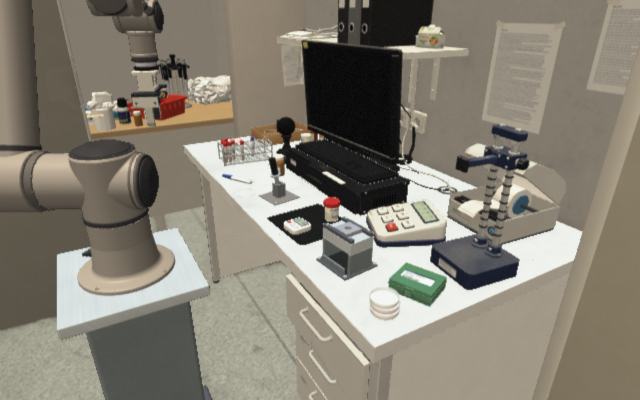

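The scene view shows the caddy at about (256,285) with the dark handle at (262,248). The side view shows the stand at about (347,245), the caddy at (279,190), the cup at (331,208), the timer at (297,226) and the slide box at (417,283).

Run:
```python
from h import *
a=cap('scene');b=cap('side')
A=cloud(a);B=cloud(b)
def st(P,m,n):
    Q=P[m]; print(n,len(Q), Q.mean(0).round(1) if len(Q) else '',Q.min(0).round() if len(Q) else '',Q.max(0).round() if len(Q) else '')
for n,(u,v) in dict(cad=(279,185),cadfoot=(279,197),standtop=(347,230),cup=(331,200),timer=(297,226),box=(417,283),hand=(272,165)).items(): print(n,B[v,u].round(1))
for n,(u,v) in dict(cad=(257,272),cell=(257,285),hand=(262,245),foot=(240,295),cup=(285,215)).items(): print(n,A[v,u].round(1))
# stand blob
P0=B[230,347]; vv,uu=np.mgrid[:400,:640]
for z0,z1 in ((93,103),(84,92),(103,112)):
    m=(abs(B[...,0]-P0[0])<100)&(abs(B[...,1]-P0[1])<100)&(B[...,2]>z0)&(B[...,2]<z1)&(abs(uu-347)<50)
    st(B,m,f'stand{z0}'); 
    if m.sum()>10: print(cv2.minAreaRect(B[m][:,:2].astype(np.float32)))
for nm,C,c in(('A',A,a),('B',B,b)):
    P0=A[272,257]
    near=(abs(C[...,0]-P0[0])<70)&(abs(C[...,1]-P0[1])<70)
    for z0,z1 in((2,8),(46,54),(60,75),(84,95),(100,110),(120,150)):
        m=near&(C[...,2]>z0)&(C[...,2]<z1); st(C,m,f'cad{nm}{z0}')
        if m.sum()>10: print(cv2.minAreaRect(C[m][:,:2].astype(np.float32)))
s=b['color'][205:290,290:400,::-1]; cv2.imwrite('pics/c1.png',np.hstack([cv2.resize(s,None,fx=4,fy=4,interpolation=2)[:320,:440],cv2.resize(a['color'][225:315,220:300,::-1],None,fx=4,fy=4,interpolation=2)[:320,:320]]))
```

```text
cad [488.3 197.   49.2]
cadfoot [485.4 194.2   8.6]
standtop [ 458.1 -247.    99.4]
cup [556.2 -14.6  63.7]
timer [430.8 -43.1  23.9]
box [ 527.8 -416.5   32.4]
hand [467.7 198.7 120.3]
cad [484.3 216.6  55.4]
cell [479.  226.6  31.6]
hand [464.9 219.6 129.7]
foot [512.3 242.2   3.5]
cup [549.4   5.9  57.8]
stand93 518 [ 463.7 -241.5   98.7] [ 425. -293.   93.] [ 506. -182.  102.]
((465.1164855957031, -237.00167846679688), (71.0540771484375, 106.06299591064453), 6.521778106689453)
stand84 312 [ 462.  -255.4   89. ] [ 426. -295.   84.] [ 508. -181.   92.]
((465.81982421875, -236.78829956054688), (70.77005767822266, 107.34957122802734), 7.69221830368042)
stand103 2 [ 434.6 -243.8  103.2] [ 430. -283.  103.] [ 440. -204.  103.]
cadA2 994 [484.4 224.2   3.3] [422. 156.   2.] [550. 275.   8.]
((488.984130859375, 219.8065185546875), (125.49298858642578, 118.63241577148438), 6.472019672393799)
cadA46 112 [489.9 217.   48.6] [474. 197.  46.] [510. 231.  54.]
((491.88507080078125, 214.51583862304688), (34.051673889160156, 29.725006103515625), 12.433980941772461)
cadA60 23 [480.5 216.5  65.3] 
[... 935 characters left out ...]
6592712402344), 7.625503063201904)
cadB60 19 [484.  205.6  67.3] [477. 202.  60.] [491. 210.  75.]
((484.1618957519531, 205.46954345703125), (7.850569725036621, 14.02391242980957), 88.74897003173828)
cadB84 35 [480.  201.6  89. ] [469. 193.  84.] [495. 216.  95.]
((480.73406982421875, 203.41041564941406), (15.503449440002441, 28.66295051574707), 69.35795593261719)
cadB100 19 [474.3 200.1 105.4] [467. 195. 101.] [485. 209. 109.]
((473.9195861816406, 199.9205322265625), (10.799711227416992, 19.18295669555664), 61.108543395996094)
cadB120 55 [469.3 201.3 133. ] [459. 194. 120.] [485. 214. 143.]
((470.1629333496094, 203.41073608398438), (18.359867095947266, 24.05057144165039), 64.22622680664062)
```

View pics/c1.png

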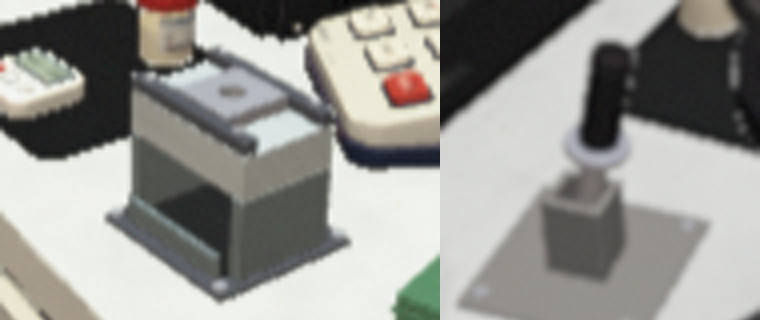

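View pics/wrist.png

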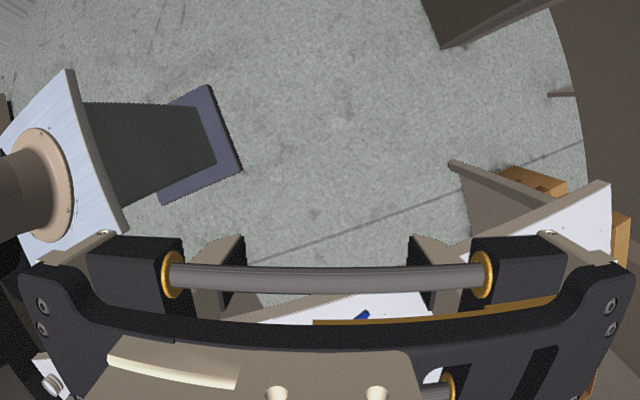

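Picture 3, the crop, shows the guide plate with its hole at about side pixel (348,228), and the drift leaning towards world -x. Picture 4, the wrist view, shows only the floor and fingers. Next I measure the yaws and the hole, then check overhead clearance.

```bash
cat >> h.py <<'E'
def go(x,y,z,yawdeg=None,o=None):
    "shift (mm) along tool axes and turn about tool x (deg) so that TCP gets to x,y,z and tool y axis lies at yawdeg in world (mod 180)"
    o=o or bot.get_obs(); R=Ro.from_euler('xyz',o['tcp_rot']).as_matrix()
    s=R.T@(np.array([x,y,z])-o['tool_pos'])
    yd=np.degrees(np.arctan2(R[1,1],R[0,1])); t=0
    if yawdeg is not None: t=-((yawdeg-yd+90)%180-90)
    print('tool shift m',(s/1000).round(4),'turn',round(t,1),'| tool y at',round(yd,1),'x axis',R[:,0].round(4),'z',R[:,2].round(3)); return s,t
E
python3 - <<'E'
from h import *
a=cap('scene');b=cap('side');A=cloud(a);B=cloud(b)
vv,uu=np.mgrid[:400,:640]
# caddy foot plate: grey, not white
g=a['color'].astype(int); m=((g.max(2)<175)&(g.max(2)>95)&(np.ptp(g,2)<30)&(abs(uu-257)<40)&(abs(vv-290)<25)).astype(np.uint8)
n,l,s,c=cv2.connectedComponentsWithStats(m); k=1+s[1:,4].argmax(); p=np.argwhere(l==k)
Q=onz(a,p[:,1],p[:,0],4)[:,:2]; print('px',p.min(0),p.max(0)); print('plate A',cv2.minAreaRect(Q.astype(np.float32)))
for z0 in (44,):
  for C in (A,B):
    w=(abs(C[...,0]-490)<24)&(abs(C[...,1]-212)<30)&(C[...,2]>44)&(C[...,2]<55); print('rim',np.median(C[w],0),cv2.minAreaRect(C[w][:,:2].astype(np.float32)))
# hole
gb=cv2.cvtColor(b['color'],cv2.COLOR_RGB2GRAY); w=gb[220:236,338:360].astype(int); print(w)
ov=(B[...,2]>110)&(B[...,0]>300)&(B[...,0]<700)&(B[...,1]>-420)&(B[...,1]<420)
for lo in range(-420,420,60):
    q=B[ov&(B[...,1]>=lo)&(B[...,1]<lo+60)]
    if len(q): print(lo,'xmin',q[:,0].min().round(),'zmax',q[:,2].max().round(),len(q))
# stand top outline from plate-level points
go(470,209,226,0)
E
```

```text
px [266 225] [312 286]
plate A ((493.2023620605469, 201.45932006835938), (98.54273223876953, 128.10169982910156), 9.998262405395508)
rim [486.75082466 218.57168758  48.28124429] ((491.8154602050781, 214.79476928710938), (33.16310501098633, 30.11241340637207), 10.013093948364258)
rim [489.36091184 202.93587247  50.05952827] ((491.368896484375, 211.30514526367188), (31.536605834960938, 36.26029968261719), 11.801522254943848)
[[ 57  74  99 184 122  83  71  70  79  89 103 109 124 148 186 213 233 238
  237 238 238 237]
 [ 99 185 196 222 198 162 113  80  73  92 119 115 111 108 125 156 201 232
  235 238 238 237]
 [191 220 223 225 223 213 190 147 122 154 165 163 158 132 110 113 138 176
  202 233 237 239]
 [220 223 223 222 216 213 198 176 166 179 182 182 181 168 142 122 109 115
  140 189 222 234]
 [222 217 212 203 195 193 186 182 182 184 184 184 185 183 173 165 145 122
  111 126 156 188]
 [201 196 192 185 185 184 182 180 181 181 181 182 184 185 183 182 176 164
  147 123 111 124]
 [186 185 184 184 183 184 179 158 159 155 157 160 172 180 185 185 185 183
  177 164 133 113]
 [183 184 184 184 183 
[... 500 characters left out ...]
 139 123 122 109
  106 107 110 113]
 [ 84  95  96 100 103 112 140 162 178 176 158 154 139 123 109 106 107 111
  113 124 150 160]
 [ 68  76  82  95  98  97 106 127 144 138 122 121 109 104 104 111 124 153
  162 197 207 209]
 [ 78  65  70  78  87  97  98 104 110 105 101 108 109 111 124 158 195 209
  214 224 225 223]]
-420 xmin 624.0 zmax 293.0 372
-60 xmin 672.0 zmax 116.0 25
0 xmin 670.0 zmax 117.0 80
60 xmin 669.0 zmax 117.0 54
120 xmin 668.0 zmax 117.0 67
180 xmin 460.0 zmax 144.0 138
240 xmin 664.0 zmax 117.0 56
300 xmin 665.0 zmax 117.0 56
360 xmin 666.0 zmax 117.0 36
tool shift m [ 0.0006 -0.1649  0.3675] turn 69.6 | tool y at 69.6 x axis [-2.e-04 -3.e-04 -1.e+00] z [ 0.937 -0.349 -0.   ]
```

Call:
step_arm(
  targets=[
    [[0,-0.016,0.036,6],[0,-0.033,0.073,12],[0,-0.049,0.11,18],[0,-0.066,0.147,24],[0,-0.082,0.184,30]],
  ],
  jaw=0.2,
)

```text
time: 0.77
tool_pos: [327.9, 349.3, 226.7]
tcp_rot: [-0.061, 1.571, -0.946]
contact_force: [0.3, 0.7, 0.8]
grip_width: 73.8
```

Run:
```python
from h import *
go(480,211,226,10)
b=cap('side'); print(onz(b,347.9,227.5,98), onz(b,348.2,228,98))
print(bot.get_obs()['grip_width'])
```

```text
tool shift m [0.0008 0.0301 0.2033] turn 29.3 | tool y at 39.3 x axis [ 1.e-04 -2.e-04 -1.e+00] z [ 0.633 -0.774  0.   ]
[ 468.24735517 -235.39186439   98.        ] [ 467.47965328 -237.83790853   98.        ]
73.41392596141135
```

Call:
step_arm(
  targets=[
    [[0,0.006,0.04,6],[0,0.012,0.08,12],[0,0.018,0.12,18],[0,0.024,0.16,24],[0,0.03,0.198,29.3]],
  ],
)

```text
time: 1.23
tool_pos: [481.2, 207.9, 227.7]
tcp_rot: [0.752, 1.566, -0.66]
contact_force: [1.0, 1.6, -0.2]
grip_width: 73.2
```

Run:
```python
from h import *
go(470,209,226,10)
w=cap('wrist','w2'); W=cloud(w,True); A=cloud(cap('scene'))
for C,n in((W,'W'),(A,'A')):
  near=(abs(C[...,0]-485)<45)&(abs(C[...,1]-211)<45)
  for z0,z1 in ((2,7),(45,55),(83,92),(100,115),(115,130),(134,150)):
    m=near&(C[...,2]>z0)&(C[...,2]<z1)
    if m.sum()>8: print(n,z0,m.sum(),np.median(C[m],0).round(1),[np.round(x,1) for x in cv2.minAreaRect(C[m][:,:2].astype(np.float32))])
```

```text
tool shift m [ 0.0017 -0.0109 -0.0028] turn -0.9 | tool y at 9.1 x axis [ 0.0036 -0.0028 -1.    ] z [ 0.158 -0.987  0.003]
W 2 3153 [487.2 227.1   3.3] [array([485., 211.]), array([89.9, 89.9]), np.float64(0.0)]
W 45 253 [501.8 222.2  49. ] [array([491.4, 212.5]), array([32.1, 28.6]), np.float64(10.0)]
W 83 251 [489.7 217.   84.8] [array([485.7, 212.4]), array([22.4, 30.1]), np.float64(37.8)]
W 100 91 [481.2 217.9 107.4] [array([479.2, 215.5]), array([ 8.7, 22.4]), np.float64(57.1)]
W 115 129 [477.6 217.3 121.4] [array([477.3, 214.7]), array([ 9.1, 22.5]), np.float64(54.5)]
W 134 549 [469.8 209.3 138.3] [array([469.7, 208.7]), array([21.8, 21.3]), np.float64(9.1)]
A 2 744 [472.2 228.2   3.2] [array([485.1, 210.9]), array([89.6, 89.7]), np.float64(0.4)]
A 45 128 [487.4 218.8  48.5] [array([492. , 214.8]), array([34.2, 29.7]), np.float64(11.7)]
A 83 61 [478.7 220.   85.6] [array([481.6, 218.2]), array([30.4, 20.5]), np.float64(8.4)]
A 100 67 [470.4 218.6 108. ] [array([472. , 217.5]), array([22.2, 11.2]), np.float64(28.0)]
A 115 65 [467.8 218.7 122.5] [array([469.1, 215.3]), array([21.7, 12.5]), np.float64(42.7)]
A 134 80 [469.2 212.3 137.6] [array([470.3, 210.4]), array([21.4, 19.9]), np.float64(61.2)]
```

View pics/w2.png

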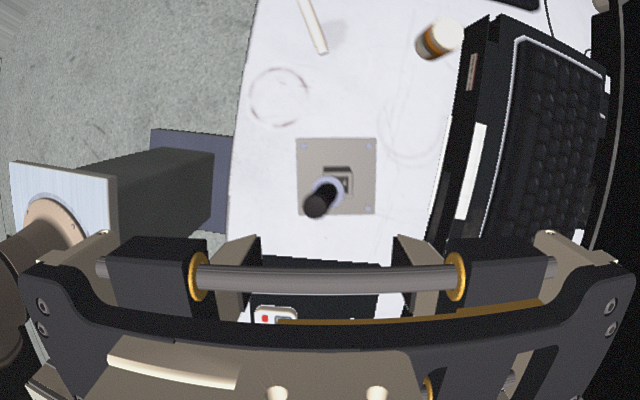

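The wrist view shows the caddy plate at about (336,178), with the handle top at (320,200) and leaning left. Depth puts the rim centre at (491.4,212.5), yaw 10°, and the handle top at (469.7,208.7). I'll centre the TCP at about (490,212) so that closing the jaws stands the drift upright.

Run:
```python
from h import *
go(490,212,92,10)
```

```text
tool shift m [ 0.1353  0.0065 -0.0061] turn -1.1 | tool y at 8.9 x axis [ 0.005  -0.0042 -1.    ] z [ 0.155 -0.988  0.005]
```

Call:
step_arm(
  targets=[
    [[0.02,0.0065,-0.006,-1.1],[0.045,0.0065,-0.006,-1.1],[0.07,0.0065,-0.006,-1.1],[0.085,0.0065,-0.006,-1.1],[0.09,0.0065,-0.006,-1.1]],
  ],
  jaw=0,
)

```text
time: 1.75
tool_pos: [487.9, 212.2, 134.6]
tcp_rot: [-0.161, 1.565, -1.556]
contact_force: [-0.9, 0.3, -0.4]
grip_width: 91.7
```

Run:
```python
from h import *
go(490,212,92,10)
```

```text
tool shift m [0.0426 0.0021 0.0004] turn 0.1 | tool y at 10.1 x axis [ 1.0e-04 -5.4e-03 -1.0e+00] z [ 0.175 -0.985  0.005]
```

Call:
step_arm(
  targets=[
    [[0.015,0.002,0,0],[0.03,0.002,0,0],[0.04,0.002,0,0],[0.0426,0.002,0,0],[0.0426,0.002,0,0]],
  ],
)

```text
time: 2.17
tool_pos: [489.6, 212.6, 91.9]
tcp_rot: [-0.276, 1.565, -1.671]
contact_force: [-0.0, -0.0, -0.1]
grip_width: 91.6
```

Call:
step_arm(
  targets=[
    [[0,0,0,0],[0,0,0,0],[0,0,0,0],[0,0,0,0],[0,0,0,0]],
  ],
  jaw=0.7,
)

```text
time: 2.58
tool_pos: [489.8, 212.6, 92.4]
tcp_rot: [-0.138, 1.565, -1.532]
contact_force: [0.7, 0.3, -1.0]
grip_width: 63.0
```

Call:
step_arm(
  targets=[
    [[0,0,0,0],[0,0,0,0],[0,0,0,0],[0,0,0,0],[0,0,0,0]],
  ],
  jaw=1,
)

```text
time: 3.0
tool_pos: [489.8, 212.6, 92.3]
tcp_rot: [-0.152, 1.565, -1.546]
contact_force: [-0.3, -0.8, 0.4]
grip_width: 29.4
```

Call:
step_arm(
  targets=[
    [[0,0,0,0],[0,0,0,0],[0,0,0,0],[0,0,0,0],[0,0,0,0]],
  ],
  jaw=1,
)

```text
time: 3.42
tool_pos: [489.9, 212.6, 92.4]
tcp_rot: [-0.122, 1.565, -1.516]
contact_force: [0.1, 0.2, 0.8]
grip_width: 21.4
```

Call:
step_arm(
  targets=[
    [[-0.01,0,0,0],[-0.03,0,0,0],[-0.06,0,0,0],[-0.09,0,0,0],[-0.12,0,0,0]],
  ],
)

```text
time: 3.83
tool_pos: [489.3, 213.1, 214.0]
tcp_rot: [-0.294, 1.565, -1.688]
contact_force: [-0.6, 0.5, -2.2]
grip_width: 21.4
```

Run:
```python
from h import *
o=bot.get_obs();print(o['tool_pos'],o['contact_force'],o['grip_width'])
go(467,-200,220,7)
w=cap('wrist','w3');a=cap('scene')
im=np.vstack([w['color'][100:340,120:520],a['color'][120:360,150:550]])[:,:,::-1]; cv2.imwrite('pics/v3.png',cv2.resize(im,None,fx=1.25,fy=1.25))
```

```text
[489.2722058  213.14536045 213.98910788] [-0.59212257  0.50093197 -2.1723025 ] 21.416920479546924
tool shift m [-0.0037 -0.0945  0.4028] turn 3.1 | tool y at 10.1 x axis [-7.0e-04 -5.5e-03 -1.0e+00] z [ 0.176 -0.984  0.005]
```

View pics/v3.png

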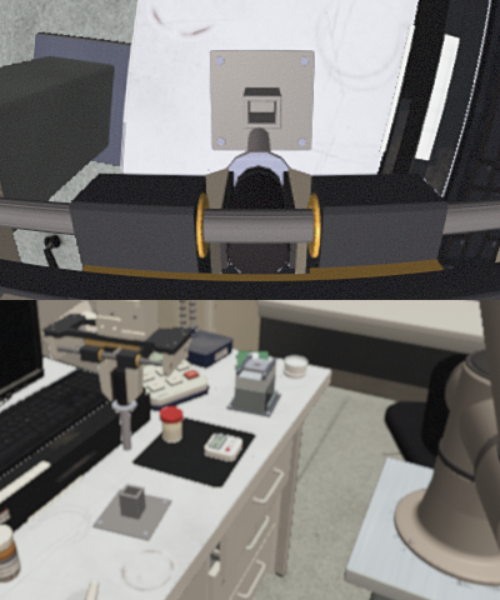

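The drift is gripped (21.4 mm) and hangs upright, with its foot at about wrist pixel (326,204). The caddy is empty. I'm carrying it to the stand.

Call:
step_arm(
  targets=[
    [[-0.02,-0.01,0.03,1],[-0.025,-0.018,0.07,1],[-0.025,-0.027,0.11,2],[-0.025,-0.036,0.15,3],[-0.025,-0.045,0.19,3]],
  ],
)

```text
time: 4.35
tool_pos: [480.0, 17.6, 243.1]
tcp_rot: [1.17, 1.562, -0.277]
contact_force: [0.8, -0.4, -2.4]
grip_width: 21.5
```

Run:
```python
from h import *
go(467,-185,225,7)
```

```text
tool shift m [ 0.0185 -0.0381  0.1994] turn 0.1 | tool y at 7.1 x axis [ 0.0089 -0.0025 -1.    ] z [ 0.124 -0.992  0.004]
```

Call:
step_arm(
  targets=[
    [[0,-0.007,0.035,0],[0.003,-0.015,0.075,0],[0.008,-0.023,0.115,0],[0.015,-0.03,0.155,0],[0.018,-0.038,0.19,0]],
  ],
)

```text
time: 4.77
tool_pos: [464.8, -177.7, 224.3]
tcp_rot: [1.208, 1.563, -0.239]
contact_force: [0.8, -0.3, -2.3]
grip_width: 21.5
```

Call:
step_arm(
  targets=[
    [[0,0,0,0],[0,0,0,0],[0,0,0,0],[0,0,0,0],[0,0,0,0]],
  ],
)

```text
time: 5.18
tool_pos: [465.0, -176.3, 224.4]
tcp_rot: [1.242, 1.563, -0.203]
contact_force: [0.8, 0.9, -0.9]
grip_width: 21.3
```

Run:
```python
from h import *
o=bot.get_obs();print(o['tool_pos'],o['contact_force'],o['grip_width'])
go(467,-185,225,7)
w=cap('wrist','w4');b=cap('side')
im=np.vstack([cv2.resize(w['color'][20:230,200:450],None,fx=2.0,fy=2.0)[:,:500],cv2.resize(b['color'][190:260,300:425],None,fx=4,fy=4)[:180+100]])[:,:,::-1]; cv2.imwrite('pics/v4.png',im[:,:]);print(im.shape)
W=cloud(w,True); T=np.array(o['tool_pos'])
for z0,z1 in((96,100.5),(86,90),(101,108),(110,150)):
    m=(abs(W[...,0]-467)<60)&(abs(W[...,1]+237)<70)&(W[...,2]>z0)&(W[...,2]<z1)
    if m.sum()>8: print(z0,m.sum(),np.median(W[m],0).round(1),[np.round(x,1) for x in cv2.minAreaRect(W[m][:,:2].astype(np.float32))])
```

```text
[ 464.96695659 -176.25549394  224.40564249] [ 0.82848562  0.85615058 -0.85974225] 21.29587481535875
tool shift m [-0.0006  0.0009  0.0089] turn 0.2 | tool y at 7.2 x axis [ 0.0072 -0.0015 -1.    ] z [ 0.125 -0.992  0.002]
(700, 500, 3)
96 567 [ 436.  -199.    97.3] [array([ 460.8, -201.9]), array([67.7, 34.3]), np.float64(7.1)]
86 750 [ 449.7 -195.7   87.4] [array([ 460.8, -198.7]), array([66. , 30.7]), np.float64(8.0)]
110 78 [ 464.2 -171.2  142.6] [array([ 463.9, -172.8]), array([14.,  6.]), np.float64(12.4)]
```

View pics/v4.png

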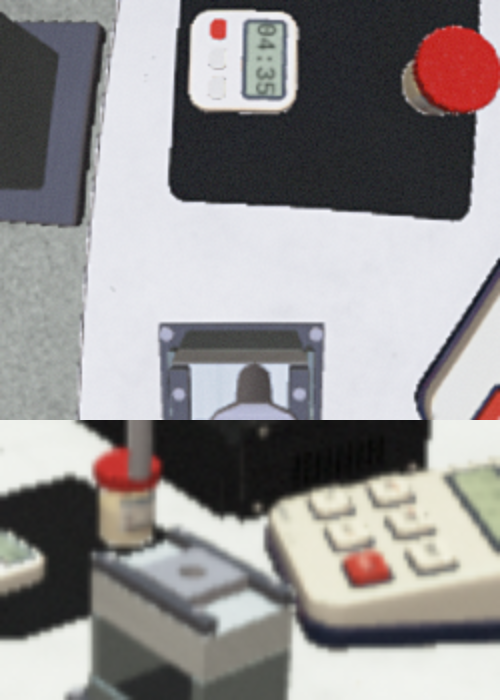

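From y≈-176 the wrist camera sees the near edge of the stand, but the guard covers the hole. The side crop shows the hole near (348,228). I'll move beyond the stand (-y), so that the hole comes into the wrist view.

Call:
step_arm(
  targets=[
    [[0,-0.003,0.03,0],[0,-0.006,0.06,0],[0,-0.01,0.095,0],[0,-0.014,0.125,0],[0,-0.015,0.13,0]],
  ],
)

```text
time: 5.7
tool_pos: [466.5, -311.2, 224.6]
tcp_rot: [0.948, 1.562, -0.499]
contact_force: [-0.1, 0.0, -2.4]
grip_width: 21.5
```

Call:
step_arm(
  targets=[
    [[0,0,0,0],[0,0,0,0],[0,0,0,0],[0,0,0,0],[0,0,0,0]],
  ],
)

```text
time: 6.12
tool_pos: [466.8, -310.0, 224.9]
tcp_rot: [0.962, 1.562, -0.483]
contact_force: [0.1, 0.5, -2.3]
grip_width: 21.5
```

Run:
```python
from h import *
o=bot.get_obs();print(o['tool_pos'],o['contact_force'])
w=cap('wrist','w5'); W=cloud(w,True)
cv2.imwrite('pics/v5.png',cv2.resize(w['color'][20:240,200:440],None,fx=2.5,fy=2.5)[:,:,::-1])
for z0,z1 in((95,101),(85,91),(101,108),(110,150)):
    m=(abs(W[...,0]-467)<60)&(abs(W[...,1]+240)<80)&(W[...,2]>z0)&(W[...,2]<z1)
    if m.sum()>8: print(z0,m.sum(),np.median(W[m],0).round(1),[np.round(x,1) for x in cv2.minAreaRect(W[m][:,:2].astype(np.float32))])
```

```text
[ 466.81305886 -310.04010904  224.87132239] [ 0.11718369  0.49865192 -2.27300978]
95 4746 [ 465.4 -236.3   97.3] [array([ 465. , -235.7]), array([ 68.7, 103.1]), np.float64(7.3)]
85 3015 [ 464.7 -213.5   87.3] [array([ 465.1, -235.8]), array([ 48.7, 103.7]), np.float64(6.7)]
110 76 [ 466.1 -305.2  142.8] [array([ 465.7, -306.9]), array([14.1,  5.8]), np.float64(14.7)]
```

View pics/v5.png

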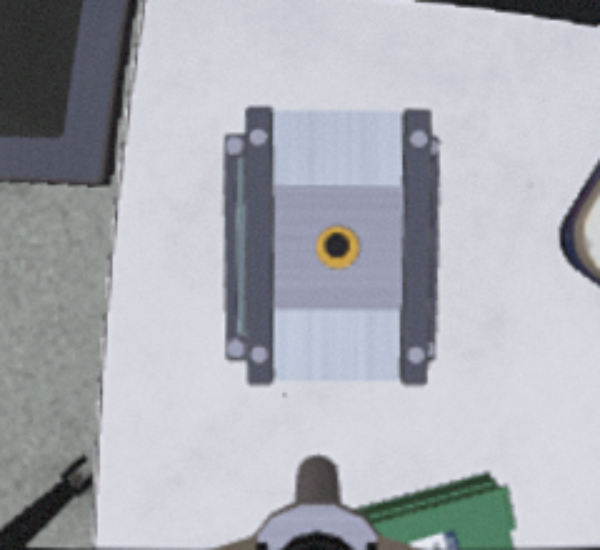

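Run:
```python
from h import *
w=cap('wrist'); im=w['color'].astype(int); W=cloud(w,True)
vv,uu=np.mgrid[:400,:640]
roi=(abs(uu-335)<15)&(abs(vv-119)<15)
yel=(im[...,0]-im[...,2]>40)&roi; dark=(im.max(2)<110)&roi
m=(yel|dark).astype(np.uint8); n,l,s,c=cv2.connectedComponentsWithStats(m); k=1+s[1:,4].argmax()
p=np.argwhere(l==k); print('hole px',c[k],s[k]); Q=onz(w,p[:,1],p[:,0],98,True)[:,:2]
print('hole on z98 centroid',Q.mean(0),cv2.minEnclosingCircle(Q.astype(np.float32)))
p2=np.argwhere(dark); print('dark z86',onz(w,p2[:,1],p2[:,0],86,True).mean(0),len(p2))
# plate: depth/rgb mask, colour at plate
ref=np.median(im[100:112,318:330].reshape(-1,3),0); print(ref)
# foot
f=(W[...,2]>110)&(W[...,2]<150)&(abs(W[...,0]-467)<20)&(W[...,1]<-290)
q=np.argwhere(f); print('shank px',q.min(0),q.max(0)); 
g=im.sum(2)[196:232,310:345]//3; print(g[::2,::2])
o=bot.get_obs(); print(o['tool_pos'])
P=W[f]; print('lowest z',np.percentile(P[:,2],[1,5,50]), 'maxy',P[:,1].max())
```

```text
hole px [334.72687225 118.15418502] [327 110  17  17 227]
hole on z98 centroid [ 464.92266863 -236.40463948] ((464.8607482910156, -236.50160217285156), 7.737637996673584)
dark z86 [ 464.82500496 -235.77970562   86.        ] 73
[153. 156. 177.]
shank px [202 318] [211 335]
[[217 218 217 217 212 214 214 217 217 216 215 218 218 219 218 217 216 214]
 [216 217 216 216 217 215 218 215 217 218 215 218 219 219 218 217 218 219]
 [217 217 215 215 214 216 218 219 221 217 218 219 221 218 218 216 219 219]
 [219 217 217 216 216 221 193 147 126 126 171 222 220 216 217 217 217 218]
 [218 219 216 217 217 190  86  80  75  70  67 133 219 219 217 217 217 217]
 [217 217 213 215 217 110  87  78  77  73  75  52 130 221 216 216 216 216]
 [217 217 216 217 199  87  87  81  76  69  70  60 111 224 215 216 215 217]
 [216 220 217 217 151  78  83  82  75  69  72  61  75 223 216 217 215 215]
 [216 216 213 219 152  83  83  80  75  73  71  66  70 200 217 215 216 217]
 [214 216 217 218 133  84  84  82  80  76  72  63  68 188 217 212 216 215]
 [211 213 211 217 136  85  83  82  78  75  71  64  64 174 215 215 215 213]
 [215 215 211 212 118  84  82  81  75  77  71  67  62 163 219 217 216 215]
 [215 216 221 194 110  83  82  79  75  74  75  70  67 148 223 219 217 217]
 [222 223 130  86 100 152 156 152 152 153 155 151 130  80 122 207 214 146]
 [151  95 129 156 169 167 168 167 168 168 167 166 168 160 130  84  63  62]
 [133 173 174 172 172 172 171 172 171 173 174 169 173 172 175 167 131  95]
 [175 174 171 172 171 173 173 174 173 172 171 172 174 172 170 170 175 172]
 [169 165 168 167 168 173 169 172 171 167 170 167 169 170 168 168 168 167]]
[ 466.74704219 -310.43193902  224.8360353 ]
lowest z [135.76680085 136.58790627 142.59186147] maxy -304.0042162850318
```

Run:
```python
from h import *
from scipy.optimize import least_squares
w=cap('wrist'); g=w['color'].astype(float).mean(2); o=bot.get_obs()
pts=[]
for v in range(202,209):
    L=g[v,312:342]<148; i=np.flatnonzero(L); a,b=i[0],i[-1]; r=g[v,312:342]
    pts+= [(312+a-(148-r[a])/(r[a-1]-r[a]),v),(312+b+(148-r[b])/(r[b+1]-r[b]),v)]
for u in range(323,331):
    r=g[196:208,u]; i=np.flatnonzero(r<148)[0]; pts.append((u,196+i-(148-r[i])/(r[i-1]-r[i])))
pts=np.array(pts); Q=onz(w,pts[:,0],pts[:,1],136.3,True)[:,:2]
s=least_squares(lambda c:np.hypot(*(Q-c).T)-7,[466,-311],loss='soft_l1',f_scale=.3); print(s.x,s.fun.round(1)); print(o['tool_pos'])
T=np.array(o['tool_pos']); hole=np.array([464.9,-236.5]); d=hole-s.x; print('foot-TCP',s.x-T[:2],'needed',d)
go(T[0]+d[0],T[1]+d[1],T[2],7)
print(Ro.from_euler('xyz',o['tcp_rot']).as_matrix()[:,0])
```

```text
[ 466.74454652 -311.95204354] [ 0.1  0.1  0.1 -0.1 -0.1 -0.2 -0.1 -0.1 -0.1  0.1 -0.1 -0.2 -0.3 -0.3
  0.   0.1  0.1 -0.   0.2  0.   0.1 -0. ]
[ 466.71517449 -310.57483869  224.81572251]
foot-TCP [ 0.02937203 -1.37720486] needed [-1.84454652 75.45204354]
tool shift m [-0.0003  0.0076 -0.0751] turn 0.1 | tool y at 7.1 x axis [ 0.0081 -0.0044 -1.    ] z [ 0.124 -0.992  0.005]
[ 0.00812782 -0.00438488 -0.99995735]
```

Call:
step_arm(
  targets=[
    [[0,0.002,-0.02,0],[0,0.004,-0.042,0],[0,0.006,-0.064,0],[0,0.0076,-0.0751,0],[0,0.0076,-0.0751,0]],
  ],
)

```text
time: 6.68
tool_pos: [465.0, -233.0, 224.8]
tcp_rot: [1.005, 1.562, -0.439]
contact_force: [0.5, -0.4, -1.7]
grip_width: 21.6
```

Call:
step_arm(
  targets=[
    [[0.008,0,0,0],[0.016,0,0,0],[0.024,0,0,0],[0.028,0,0,0],[0.028,0,0,0]],
  ],
)

```text
time: 7.1
tool_pos: [464.5, -233.3, 195.0]
tcp_rot: [1.072, 1.565, -0.372]
contact_force: [-0.2, -0.2, -2.0]
grip_width: 21.9
```

Run:
```python
from h import *
o=bot.get_obs();print(o['tool_pos'],o['contact_force'],o['moment'])
R=Ro.from_euler('xyz',o['tcp_rot']).as_matrix();print(R[:,0])
go(464.9,-235.1,194,7)
b=cap('side'); cv2.imwrite('pics/v6.png',cv2.resize(b['color'][190:250,310:400],None,fx=6,fy=6,interpolation=2)[:,:,::-1])
```

```text
[ 464.4830194  -233.30706784  194.99901813] [-0.18778919 -0.19226524 -2.04800447] [-0.11184258  0.08411614  0.01767684]
[ 0.0056713  -0.00221483 -0.99998147]
tool shift m [0.001  0.0002 0.0018] turn 0.2 | tool y at 7.2 x axis [ 0.0057 -0.0022 -1.    ] z [ 0.126 -0.992  0.003]
```

View pics/v6.png

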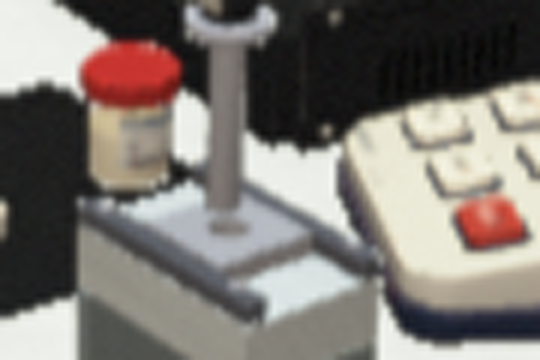

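The foot sits right above the hole in the side view, at (227,210) against the hole at (230,228), with about 8 mm of height between them. I'll correct the lateral residue and descend gently.

Call:
step_arm(
  targets=[
    [[0.001,0.0003,0.002,0],[0.002,0.0003,0.002,0],[0.0035,0.0003,0.002,0],[0.005,0.0003,0.002,0],[0.005,0.0003,0.002,0]],
  ],
)

```text
time: 7.57
tool_pos: [465.3, -235.3, 190.6]
tcp_rot: [1.052, 1.564, -0.392]
contact_force: [0.4, 0.5, -2.2]
grip_width: 21.8
```

Call:
step_arm(
  targets=[
    [[0.0005,0,0,0],[0.001,0,0,0],[0.0015,0,0,0],[0.002,0,0,0],[0.002,0,0,0]],
  ],
)

```text
time: 7.98
tool_pos: [465.3, -235.2, 188.5]
tcp_rot: [1.055, 1.564, -0.389]
contact_force: [-0.3, 0.5, -2.0]
grip_width: 21.5
```

Call:
step_arm(
  targets=[
    [[0.0004,0,0,0],[0.0008,0,0,0],[0.0012,0,0,0],[0.0016,0,0,0],[0.002,0,0,0]],
  ],
)

```text
time: 8.4
tool_pos: [465.3, -235.3, 186.5]
tcp_rot: [1.056, 1.564, -0.389]
contact_force: [0.0, -0.9, -1.3]
grip_width: 21.3
```

Call:
step_arm(
  targets=[
    [[0.0002,0,0,0],[0.0004,0,0,0],[0.0006,0,0,0],[0.0008,0,0,0],[0.001,0,0,0]],
  ],
)

```text
time: 8.82
tool_pos: [465.3, -235.3, 185.5]
tcp_rot: [1.055, 1.564, -0.39]
contact_force: [-0.7, -1.0, -0.6]
grip_width: 21.2
```

Call:
step_arm(
  targets=[
    [[0.0002,0,0,0],[0.0004,0,0,0],[0.0006,0,0,0],[0.0008,0,0,0],[0.001,0,0,0]],
  ],
)

```text
time: 9.23
tool_pos: [465.3, -235.3, 184.4]
tcp_rot: [1.058, 1.564, -0.386]
contact_force: [-0.4, 0.1, -1.9]
grip_width: 21.5
```

Call:
step_arm(
  targets=[
    [[0.0006,0,0,0],[0.0012,0,0,0],[0.0018,0,0,0],[0.0024,0,0,0],[0.003,0,0,0]],
  ],
)

```text
time: 9.65
tool_pos: [465.3, -235.3, 181.4]
tcp_rot: [1.051, 1.564, -0.394]
contact_force: [-0.0, -0.7, -1.9]
grip_width: 21.5
```

Call:
step_arm(
  targets=[
    [[0.0006,0,0,0],[0.0012,0,0,0],[0.0018,0,0,0],[0.0024,0,0,0],[0.003,0,0,0]],
  ],
)

```text
time: 10.07
tool_pos: [465.3, -235.3, 178.3]
tcp_rot: [1.055, 1.564, -0.389]
contact_force: [0.1, -0.2, -1.5]
grip_width: 21.6
```

Call:
step_arm(
  targets=[
    [[0.0003,0,0,0],[0.0006,0,0,0],[0.0009,0,0,0],[0.0012,0,0,0],[0.0015,0,0,0]],
  ],
)

```text
time: 10.48
tool_pos: [465.4, -235.3, 176.8]
tcp_rot: [1.052, 1.564, -0.392]
contact_force: [-0.3, -0.8, -2.2]
grip_width: 21.7
```

Call:
step_arm(
  targets=[
    [[0.0003,0,0,0],[0.0006,0,0,0],[0.0009,0,0,0],[0.0012,0,0,0],[0.0015,0,0,0]],
  ],
)

```text
time: 10.9
tool_pos: [465.4, -235.3, 175.3]
tcp_rot: [1.055, 1.564, -0.389]
contact_force: [0.0, -0.5, -2.1]
grip_width: 21.6
```

Call:
step_arm(
  targets=[
    [[0.0003,0,0,0],[0.0006,0,0,0],[0.0009,0,0,0],[0.0012,0,0,0],[0.0015,0,0,0]],
  ],
)

```text
time: 11.32
tool_pos: [465.6, -235.5, 174.2]
tcp_rot: [1.026, 1.563, -0.418]
contact_force: [-0.1, 1.2, 2.8]
grip_width: 21.4
```

Call:
step_arm(
  targets=[
    [[0.0003,0,0,0],[0.0006,0,0,0],[0.0009,0,0,0],[0.0012,0,0,0],[0.0015,0,0,0]],
  ],
)

```text
time: 11.73
tool_pos: [465.7, -235.6, 173.2]
tcp_rot: [0.996, 1.562, -0.448]
contact_force: [-0.5, 1.0, 4.6]
grip_width: 21.4
```

Call:
step_arm(
  targets=[
    [[0.0005,0,0,0],[0.001,0,0,0],[0.0015,0,0,0],[0.002,0,0,0],[0.0025,0,0,0]],
  ],
)

```text
time: 12.15
tool_pos: [465.7, -235.7, 171.2]
tcp_rot: [0.974, 1.562, -0.471]
contact_force: [-1.5, 1.8, 6.5]
grip_width: 21.7
```

Call:
step_arm(
  targets=[
    [[0.0005,0,0,0],[0.001,0,0,0],[0.0015,0,0,0],[0.002,0,0,0],[0.0025,0,0,0]],
  ],
)

```text
time: 12.57
tool_pos: [465.7, -235.7, 169.1]
tcp_rot: [0.956, 1.562, -0.488]
contact_force: [-1.6, 1.1, 6.1]
grip_width: 21.5
```

Run:
```python
from h import *
o=bot.get_obs();print(o['tool_pos'],o['contact_force'],o['moment'])
go(464.9,-235.3,o['tool_pos'][2]-3,7)
```

```text
[ 465.70607833 -235.71127991  169.11856131] [-1.61564834  1.08708011  6.07506573] [0.21244766 0.52180941 0.06188738]
tool shift m [ 0.003  -0.0008 -0.0005] turn 0.2 | tool y at 7.2 x axis [ 0.0081 -0.0043 -1.    ] z [ 0.126 -0.992  0.005]
```

Force is steady at about 8 N and the sleeve is sliding. I continue with a slight recentring.

Call:
step_arm(
  targets=[
    [[0.0006,-0.0002,-0.0001,0],[0.0012,-0.0004,-0.0002,0],[0.0018,-0.0005,-0.0003,0],[0.0024,-0.0005,-0.0003,0],[0.003,-0.0005,-0.0003,0]],
  ],
)

```text
time: 12.98
tool_pos: [465.4, -235.6, 166.6]
tcp_rot: [0.949, 1.561, -0.496]
contact_force: [-0.8, 0.1, 6.3]
grip_width: 21.6
```

Call:
step_arm(
  targets=[
    [[0.0006,0,0,0],[0.0012,0,0,0],[0.0018,0,0,0],[0.0024,0,0,0],[0.003,0,0,0]],
  ],
)

```text
time: 13.4
tool_pos: [465.5, -235.6, 164.1]
tcp_rot: [0.942, 1.56, -0.502]
contact_force: [-1.0, 0.9, 5.7]
grip_width: 21.5
```

Call:
step_arm(
  targets=[
    [[0.0006,0,0,0],[0.0012,0,0,0],[0.0018,0,0,0],[0.0024,0,0,0],[0.003,0,0,0]],
  ],
)

```text
time: 13.82
tool_pos: [465.5, -235.6, 161.5]
tcp_rot: [0.937, 1.56, -0.508]
contact_force: [-1.4, 0.7, 6.0]
grip_width: 21.7
```

Call:
step_arm(
  targets=[
    [[0.0006,0,0,0],[0.0012,0,0,0],[0.0018,0,0,0],[0.0024,0,0,0],[0.003,0,0,0]],
  ],
)

```text
time: 14.23
tool_pos: [465.6, -235.6, 159.0]
tcp_rot: [0.934, 1.559, -0.51]
contact_force: [-1.8, 1.1, 6.6]
grip_width: 21.6
```

Call:
step_arm(
  targets=[
    [[0.0006,-0.0001,0,0],[0.0012,-0.0002,0,0],[0.0018,-0.0003,0,0],[0.0024,-0.0003,0,0],[0.003,-0.0003,0,0]],
  ],
)

```text
time: 14.65
tool_pos: [465.4, -235.6, 156.5]
tcp_rot: [0.941, 1.559, -0.503]
contact_force: [-1.3, 1.6, 6.2]
grip_width: 21.5
```

Call:
step_arm(
  targets=[
    [[0.0006,0,0,0],[0.0012,0,0,0],[0.0018,0,0,0],[0.0024,0,0,0],[0.003,0,0,0]],
  ],
)

```text
time: 15.07
tool_pos: [465.4, -235.6, 153.9]
tcp_rot: [0.941, 1.559, -0.503]
contact_force: [-1.9, 1.2, 5.2]
grip_width: 21.0
```

Call:
step_arm(
  targets=[
    [[0.0006,-0.0001,0,0],[0.0012,-0.0002,0,0],[0.0018,-0.0003,0,0],[0.0024,-0.0003,0,0],[0.003,-0.0003,0,0]],
  ],
)

```text
time: 15.48
tool_pos: [465.3, -235.6, 151.2]
tcp_rot: [0.955, 1.558, -0.489]
contact_force: [-1.7, 0.4, 3.5]
grip_width: 21.7
```

Call:
step_arm(
  targets=[
    [[0.0006,0,0,0],[0.0012,0,0,0],[0.0018,0,0,0],[0.0024,0,0,0],[0.003,0,0,0]],
  ],
)

```text
time: 15.9
tool_pos: [465.2, -235.6, 147.8]
tcp_rot: [0.958, 1.559, -0.486]
contact_force: [0.4, 0.3, -2.4]
grip_width: 21.3
```

Call:
step_arm(
  targets=[
    [[0.0006,0,0,0],[0.0012,0,0,0],[0.0018,0,0,0],[0.0024,0,0,0],[0.003,0,0,0]],
  ],
)

```text
time: 16.32
tool_pos: [465.3, -235.6, 144.8]
tcp_rot: [0.961, 1.559, -0.483]
contact_force: [0.5, 0.5, -1.9]
grip_width: 21.4
```

Run:
```python
from h import *
o=bot.get_obs();print(o['tool_pos'],o['contact_force'],o['moment'])
b=cap('side'); cv2.imwrite('pics/v7.png',cv2.resize(b['color'][195:285,305:385],None,fx=6,fy=6,interpolation=2)[:,:,::-1])
B=cloud(b);im=b['color'].astype(int)
m=(im[...,0]-im[...,2]>35)&(abs(B[...,0]-465)<50)&(abs(B[...,1]+236)<50)&(B[...,2]<60)
print(m.sum(), B[m].mean(0) if m.any() else '', B[m].max(0) if m.any() else '')
go(465.2,-235.6,240)
```

```text
[ 465.26947135 -235.58695453  144.7752607 ] [ 0.46842813  0.4895464  -1.93753526] [-0.08574669  0.06395541 -0.01037642]
120 [ 451.88257202 -243.42889421   22.83792699] [ 472.29266106 -198.52104658   31.40437242]
tool shift m [-0.0953  0.0009  0.0007] turn 0 | tool y at 7.3 x axis [ 0.0106 -0.0056 -0.9999] z [ 0.126 -0.992  0.007]
```

View pics/v7.png

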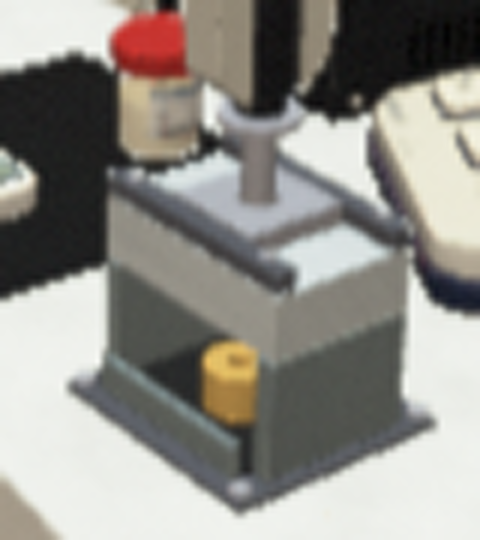

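The sleeve stands on the catch tray at about (230,382), with the drift still in the bore. I withdraw straight up and carry it back.

Call:
step_arm(
  targets=[
    [[-0.006,0,0,0],[-0.014,0.0001,0.0001,0],[-0.022,0.0002,0.0001,0],[-0.031,0.0003,0.0002,0],[-0.04,0.0004,0.0003,0]],
  ],
)

```text
time: 16.78
tool_pos: [465.4, -235.7, 186.1]
tcp_rot: [0.952, 1.558, -0.492]
contact_force: [0.2, 0.0, -2.1]
grip_width: 21.3
```

Call:
step_arm(
  targets=[
    [[-0.01,0,0,0],[-0.02,0,0,0],[-0.035,0,0,0],[-0.055,0,0,0],[-0.07,0,0,0]],
  ],
)

```text
time: 17.2
tool_pos: [464.7, -235.4, 258.3]
tcp_rot: [0.936, 1.556, -0.508]
contact_force: [0.6, 0.4, -2.0]
grip_width: 21.8
```

Run:
```python
from h import *
o=bot.get_obs();print(o['tool_pos'],o['contact_force'],o['grip_width'])
go(490,140,225,10)
```

```text
[ 464.74501721 -235.35311169  258.25853209] [ 0.61352859  0.40544567 -1.98027584] 21.779871395618784
tool shift m [ 0.0309  0.0721 -0.3694] turn -2.7 | tool y at 7.3 x axis [ 0.0127 -0.0071 -0.9999] z [ 0.126 -0.992  0.009]
```

Call:
step_arm(
  targets=[
    [[0,0.007,-0.037,0],[0,0.014,-0.075,0],[0,0.021,-0.112,0],[0,0.029,-0.15,-1],[0.005,0.036,-0.187,-1]],
  ],
)

```text
time: 17.62
tool_pos: [477.2, -43.8, 253.8]
tcp_rot: [0.972, 1.553, -0.454]
contact_force: [0.7, 0.9, -2.3]
grip_width: 21.4
```

Call:
step_arm(
  targets=[
    [[0.005,0.007,-0.037,0],[0.01,0.014,-0.075,0],[0.016,0.021,-0.112,0],[0.022,0.03,-0.15,-1],[0.026,0.036,-0.182,-2]],
  ],
)

```text
time: 18.03
tool_pos: [486.9, 143.9, 227.0]
tcp_rot: [0.983, 1.553, -0.407]
contact_force: [0.8, 0.1, -1.8]
grip_width: 21.5
```

Call:
step_arm(
  targets=[
    [[0,0,0,0],[0,0,0,0],[0,0,0,0],[0,0,0,0],[0,0,0,0]],
  ],
)

```text
time: 18.45
tool_pos: [487.1, 142.6, 227.4]
tcp_rot: [0.988, 1.552, -0.404]
contact_force: [0.7, -0.3, -2.1]
grip_width: 21.6
```

Run:
```python
from h import *
from scipy.optimize import least_squares
o=bot.get_obs();T=np.array(o['tool_pos']);print(T,o['grip_width'],Ro.from_euler('xyz',o['tcp_rot']).as_matrix()[:,0])
w=cap('wrist'); W=cloud(w,True)
m=(abs(W[...,0]-490)<40)&(abs(W[...,1]-212)<40)&(W[...,2]>45)&(W[...,2]<55)
print('rim',m.sum(),cv2.minAreaRect(W[m][:,:2].astype(np.float32)),np.median(W[m],0))
f=(W[...,2]>T[2]-100)&(W[...,2]<T[2]-70)&(np.hypot(W[...,0]-T[0],W[...,1]-T[1])<20)
q=np.argwhere(f); print('shank px',q.min(0),q.max(0)); P=W[f]; print('zlow',P[:,2].min(),'foot drop expected',T[2]-88.4)
# foot arc: plate/caddy grey behind -> use depth discontinuity edges
zf=T[2]-88.4; v0=q[:,0].min(); pts=[]
for u in range(q[:,1].min()+3,q[:,1].max()-2):
    c=q[q[:,1]==u]; 
    if len(c): pts.append((u,c[:,0].min()-.5))
for v in range(v0+2,v0+7):
    c=q[q[:,0]==v][:,1]; pts+=[(c.min()-.5,v),(c.max()+.5,v)]
pts=np.array(pts); Q=onz(w,pts[:,0],pts[:,1],zf,True)[:,:2]
s=least_squares(lambda c:np.hypot(*(Q-c).T)-7,T[:2],loss='soft_l1',f_scale=.3); print('foot',s.x,'minus TCP',s.x-T[:2],s.fun.round(1))
cv2.imwrite('pics/v8.png',cv2.resize(w['color'][60:240,220:440],None,fx=3,fy=3)[:,:,::-1])
```

```text
[487.14569102 142.60625585 227.44808921] 21.6302889804884 [ 0.01713487 -0.00731749 -0.99982641]
rim 403 ((491.8942565917969, 211.09698486328125), (31.60309600830078, 28.31264877319336), 10.818009376525879) [493.04899936 211.81734039  49.07152366]
shank px [202 318] [214 335]
zlow 138.27584419529128 foot drop expected 139.04808920656637
foot [488.06140914 141.23138378] minus TCP [ 0.91571811 -1.37487207] [-0.6  0.2  0.6  0.2  0.  -0.1 -0.1 -0.1  0.1  0.3 -0.1  0.4 -0.6 -0.4
 -0.5 -0.3  0.5 -0.7  0.2  0.5 -0.   0.3]
```

View pics/v8.png

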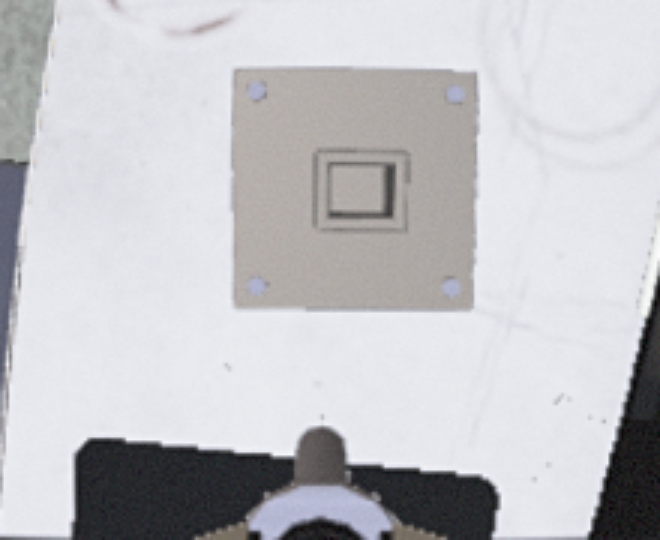

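Run:
```python
from h import *
w=cap('wrist'); print('rim px ray',onz(w,340.4,123.2,50,True))
go(490.7,213,222,10)
```

```text
rim px ray [491.40093625 211.96962624  50.        ]
tool shift m [ 0.0048  0.016  -0.0685] turn 0.2 | tool y at 10.2 x axis [ 0.0168 -0.0072 -0.9998] z [ 0.178 -0.984  0.01 ]
```

The rim centre agrees across two methods, at about (491.5,211.9). I move over the cell and then down in stages.

Call:
step_arm(
  targets=[
    [[0.001,0.005,-0.02,0],[0.002,0.01,-0.04,0],[0.004,0.014,-0.06,0],[0.005,0.016,-0.0685,0],[0.005,0.016,-0.0685,0]],
  ],
)

```text
time: 18.97
tool_pos: [490.7, 213.8, 221.5]
tcp_rot: [0.987, 1.553, -0.404]
contact_force: [-0.1, -0.6, -1.9]
grip_width: 21.8
```

Call:
step_arm(
  targets=[
    [[0.015,0,0,0],[0.03,0,0,0],[0.045,0,0,0],[0.06,0,0,0],[0.065,0,0,0]],
  ],
)

```text
time: 19.38
tool_pos: [490.8, 211.7, 154.6]
tcp_rot: [0.812, 1.555, -0.58]
contact_force: [-0.3, -0.1, -2.2]
grip_width: 21.5
```

Run:
```python
from h import *
o=bot.get_obs();print(o['tool_pos'],o['contact_force'])
go(490.7,213.2,145,10)
```

```text
[490.8271875  211.71249071 154.62423669] [-0.34941879 -0.07641204 -2.17525818]
tool shift m [ 0.0096  0.     -0.0016] turn 0.3 | tool y at 10.3 x axis [ 0.013  -0.0085 -0.9999] z [ 0.178 -0.984  0.011]
```

Call:
step_arm(
  targets=[
    [[0.001,0,-0.0015,0],[0.003,0,-0.0016,0],[0.006,0,-0.0016,0],[0.009,0,-0.0016,0],[0.0096,0,-0.0016,0]],
  ],
)

```text
time: 19.8
tool_pos: [490.7, 213.1, 145.0]
tcp_rot: [0.822, 1.555, -0.57]
contact_force: [-0.8, 0.0, -2.1]
grip_width: 21.6
```

Call:
step_arm(
  targets=[
    [[0.001,0,0,0],[0.003,0,0,0],[0.005,0,0,0],[0.007,0,0,0],[0.009,0,0,0]],
  ],
)

```text
time: 20.22
tool_pos: [490.8, 213.1, 135.9]
tcp_rot: [0.823, 1.555, -0.569]
contact_force: [0.4, -0.2, -3.0]
grip_width: 21.7
```

Call:
step_arm(
  targets=[
    [[0.002,0,0,0],[0.005,0,0,0],[0.008,0,0,0],[0.011,0,0,0],[0.014,0,0,0]],
  ],
)

```text
time: 20.63
tool_pos: [491.0, 213.0, 121.5]
tcp_rot: [0.817, 1.555, -0.574]
contact_force: [-0.0, -0.3, -1.2]
grip_width: 21.5
```

Call:
step_arm(
  targets=[
    [[0.003,0,0,0],[0.008,0,0,0],[0.013,0,0,0],[0.018,0,0,0],[0.023,0,0,0]],
  ],
)

```text
time: 21.05
tool_pos: [491.2, 212.7, 97.9]
tcp_rot: [0.804, 1.555, -0.588]
contact_force: [-0.3, 0.5, -1.8]
grip_width: 21.4
```

Call:
step_arm(
  targets=[
    [[0.001,0,0,0],[0.002,0,0,0],[0.003,0,0,0],[0.004,0,0,0],[0.0045,0,0,0]],
  ],
)

```text
time: 21.47
tool_pos: [491.4, 212.7, 93.4]
tcp_rot: [0.819, 1.555, -0.573]
contact_force: [-0.5, 0.7, -1.8]
grip_width: 21.6
```

Call:
step_arm(
  targets=[
    [[0.0004,0,0,0],[0.0008,0,0,0],[0.0012,0,0,0],[0.0015,0,0,0],[0.0015,0,0,0]],
  ],
)

```text
time: 21.88
tool_pos: [491.6, 212.8, 92.3]
tcp_rot: [0.848, 1.555, -0.544]
contact_force: [-0.7, 0.4, 1.6]
grip_width: 21.4
```

Call:
step_arm(
  targets=[
    [[0.0003,0,0,0],[0.0006,0,0,0],[0.0009,0,0,0],[0.0012,0,0,0],[0.0012,0,0,0]],
  ],
)

```text
time: 22.3
tool_pos: [491.8, 212.8, 92.3]
tcp_rot: [0.886, 1.554, -0.506]
contact_force: [-3.3, -0.9, 10.4]
grip_width: 21.8
```

The drift is on the floor of the cell. I ease off, open the jaws and lift away.

Call:
step_arm(
  targets=[
    [[-0.0006,0,0,0],[-0.0006,0,0,0],[-0.0006,0,0,0],[-0.0006,0,0,0],[-0.0006,0,0,0]],
  ],
)

```text
time: 22.72
tool_pos: [491.6, 212.8, 92.5]
tcp_rot: [0.864, 1.554, -0.528]
contact_force: [-0.5, -0.1, -2.3]
grip_width: 21.6
```

Call:
step_arm(
  targets=[
    [[0,0,0,0],[0,0,0,0],[0,0,0,0],[0,0,0,0],[0,0,0,0]],
  ],
  jaw=0,
)

```text
time: 23.13
tool_pos: [491.7, 212.8, 92.6]
tcp_rot: [0.875, 1.554, -0.516]
contact_force: [-0.4, 1.1, -0.1]
grip_width: 50.0
```

Call:
step_arm(
  targets=[
    [[0,0,0,0],[0,0,0,0],[0,0,0,0],[0,0,0,0],[0,0,0,0]],
  ],
  jaw=0,
)

```text
time: 23.55
tool_pos: [491.7, 212.8, 92.6]
tcp_rot: [0.873, 1.554, -0.518]
contact_force: [-0.5, 0.0, 0.2]
grip_width: 83.6
```

Call:
step_arm(
  targets=[
    [[0,0,0,0],[0,0,0,0],[0,0,0,0],[0,0,0,0],[0,0,0,0]],
  ],
)

```text
time: 23.97
tool_pos: [491.7, 212.8, 92.6]
tcp_rot: [0.872, 1.554, -0.519]
contact_force: [-0.1, 0.3, -1.1]
grip_width: 91.7
```

Call:
step_arm(
  targets=[
    [[-0.01,0,0,0],[-0.03,0,0,0],[-0.055,0,0,0],[-0.08,0,0,0],[-0.11,0,0,0]],
  ],
)

```text
time: 24.38
tool_pos: [489.5, 213.6, 203.7]
tcp_rot: [0.81, 1.555, -0.581]
contact_force: [1.0, 0.4, 0.1]
grip_width: 91.8
```

Call:
step_arm(
  targets=[
    [[-0.005,0,0,0],[-0.01,0,0,0],[-0.01,0,0,0],[-0.01,0,0,0],[-0.01,0,0,0]],
  ],
)

```text
time: 24.8
tool_pos: [488.7, 213.4, 212.5]
tcp_rot: [0.672, 1.557, -0.72]
contact_force: [0.8, -0.8, -0.1]
grip_width: 92.3
```

Run:
```python
from h import *
o=bot.get_obs();print(o['time'],o['tool_pos'],o['contact_force'])
w=cap('wrist');W=cloud(w,True);a=cap('scene');A=cloud(a);b=cap('side');B=cloud(b)
for n,C in(('W',W),('A',A),('B',B)):
  for z0,z1 in((45,55),(95,112),(115,130),(132,150)):
    m=(abs(C[...,0]-485)<40)&(abs(C[...,1]-211)<40)&(C[...,2]>z0)&(C[...,2]<z1)
    if m.sum()>8: print(n,z0,m.sum(),np.median(C[m],0).round(1))
im=b['color'].astype(int)
m=(im[...,0]-im[...,2]>35)&(abs(B[...,0]-465)<50)&(abs(B[...,1]+236)<50)&(B[...,2]<60);print('sleeve',m.sum(),B[m].mean(0),B[m].max(0))
# bystanders compare with first image
s=cv2.cvtColor(cv2.imread('pics/side.png'),cv2.COLOR_BGR2RGB).astype(int)
for n,(u0,u1,v0,v1) in dict(timer=(280,315,212,240),cup=(320,343,193,225),box=(385,450,260,305)).items():
    print(n,'mean abs diff',abs(im-s)[v0:v1,u0:u1].mean().round(2))
cv2.imwrite('pics/v9.png',np.hstack([cv2.resize(a['color'][200:320,200:320],None,fx=3.3,fy=3.3),cv2.resize(b['color'][150:290,260:400],(396,396))])[:,:,::-1])
```

```text
24.8 [488.67107368 213.41458697 212.45742084] [ 0.75387932 -0.81390509 -0.10555877]
W 45 217 [487.4 222.9  49.1]
W 95 103 [488.6 220.9 105. ]
W 115 112 [489.4 220.8 122.9]
W 132 624 [491.2 213.1 140. ]
A 45 129 [488.3 218.7  48.3]
A 95 78 [486.1 221.4 104. ]
A 115 74 [486.6 221.1 122.9]
A 132 89 [490.3 216.8 139.2]
B 45 50 [487.3 204.   50. ]
B 95 35 [489.3 203.2 102.9]
B 115 35 [490.3 203.5 122.5]
B 132 36 [492.3 204.6 140. ]
sleeve 120 [ 451.73353417 -243.65135608   23.00662675] [ 472.62052878 -198.01960552   33.62433996]
timer mean abs diff 1.1
cup mean abs diff 1.09
box mean abs diff 0.66
```

View pics/v9.png

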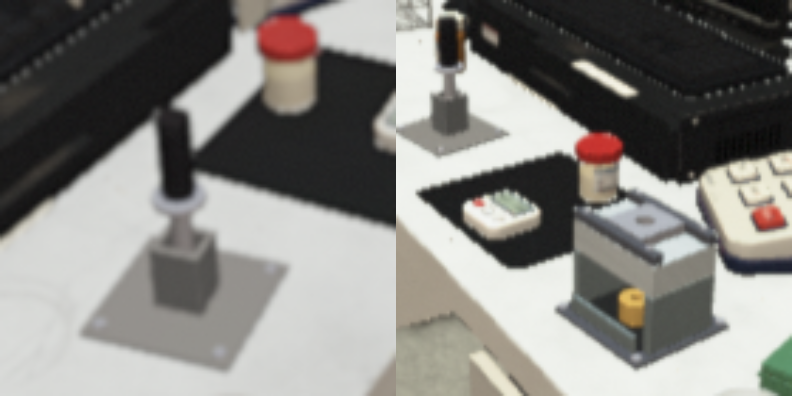

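The drift stands upright in the caddy with its top at 140 mm (expected 141), the sleeve is on the tray, and the bystanders are unmoved. I'm handing the job in.

```bash
python3 -c "
from plant import bot
print(bot.close_job())"
```

```text
the job is handed in; nothing more can be done
None
```

The job is done and handed in at about 25 s of the 72 s allowed; the interface reports no verdict.

- **Finding the hole:** I gripped the drift so that closing the jaws stood it upright. I then found the guide plate's hole with the wrist camera, at about (465, -236.5) mm, roughly 0.7 mm off mid-way. The drift entered without touching the plate noticeably.
- **Pressing:** The sleeve slid at about 8 N of push, with a highest wrist reading of 6.6 N. It fell free with the drift's foot about 37 to 39 mm below the plate's top.
- **Return:** The drift went back into the caddy's cell and I let go of it. The highest force reading there was 10.4 N, on the caddy floor.
- **Last checks:** The drift stands upright, with its handle top at 140 mm against 141 mm expected. The sleeve is upright on the catch tray. The side view of the timer, cup and slide box is unchanged from the start. The gripper is open and clear above the caddy.
- **Disagreements:** No check failed. The cameras differed by up to about 3 mm on the caddy's centre, so I used the wrist camera's value. The tool drifted to about 1° of tilt during the work, which did no harm.

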